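# Check a folding quadrat frame for square with a sliding rule

### The arm

A 6-joint arm with a two-finger parallel gripper is mounted at the origin on the work surface. World frame = base frame: x ahead of the robot, y to its left, z up, the work surface at z = 0. Lengths are in mm, angles in rad, forces in N, time in s.
With the tool pointing down it reaches from about 300 to 775 mm from the base axis. Payload 14.6 kg.
Tool frame: the origin (TCP) lies midway between the tips of the shut fingers; the grasp point (between the pads) lies 19 mm behind it (manip.hold_point_z is the distance from the TCP to the grasp point, in mm); z points along the fingers, y is the direction in which the jaws open and shut (so a half turn about z gives the same grasp; the last joint's range is limited). The gripper opens to 94 mm and grips with 3 to 60 N. Pads are 16 mm wide; open, the fingers measure 119 mm over their backs; the gripper's body (75 mm by 177 mm) begins 78 mm behind the grasp point.
Start: joints at [-1.375, 0.3, 1.521, -0, 1.321, -0.067], TCP at [142.875, -531.108, 205.446] pointing down, gripper open.
Joint ranges: [-3.03, 3.03], [-0.79, 2.21], [0.23, 2.52], [-1.04, 4.18], [0, 3.07], [-2.55, 2.55]. Speed limits (rad/s): [2.22, 2.22, 2.57, 3.14, 3.14, 3.14].

### API

Orientations are given as [roll, pitch, yaw] about the fixed x, y, z axes, in that order (R = Rz(yaw) Ry(pitch) Rx(roll)).
In Python, from cell import manip gives the robot as it stands.
- The arm moves only by the shell command python3 -m crank 'ROWS' [OPENING] [FORCE]. ROWS is JSON, a list of rows, each an object with "offset": the shift along the world's x, y, z in m, a list of three; "spin": the turn about the world's z in degrees. In form: [{"offset": [dx, dy, dz], "spin": spin}, ...]. A call has exactly 8 rows; each row is the pose to reach, as a shift and turn from the pose measured when the call began; what a row does not reach only later rows make up. A row lasts 1/12 s, in which the tool goes at most 41.7 mm and 7.16 degrees, less where a joint would pass 70% of its speed; a pose out of reach is approached as far as the arm can. A call with a gripper value outside its range is refused whole. OPENING is the opening, from 0 (shut) to 1 (fully open), set as the call begins (- or left out, the last holds). The fingers move at their own pace and stop on an object; FORCE is the grip in N (left out, the last holds). Time passes only in rows, so rows that repeat a pose let the fingers close, or fill a call up. It gives the time, the measured TCP pose, the force and the opening at its end, in the units of the state.
- manip.read_state(): the state, without advancing time (a new reading comes with each control period).
- manip.camera(name): name is "side" or "top"; returns a dict with "pixels" (420x560x3 uint8, red, green, blue), "fx", "fy", "cx", "cy" (pixels), "k1" (the pictures are not rectified: a ray, as slopes to the right and down, at radius r is drawn at 1 + k1 r^2 times it, then the intrinsics apply), "extrinsics" (4x4, takes a point from world to camera coordinates). Camera axes: x right, y down, z forward; pixel columns grow to the right and rows downward; lengths in mm; the calibration is good to about 2 mm. A picture is of the moment at which its call begins. There is no depth.
- manip.sign_off(): hands the job in, once; it reports no verdict.
Trained networks look in a picture, given as the dict that the camera call returned (one of the last four; its "shot" number tells which), for a name from the list of things; names that differ only in an ending like _2 or _b are one class to them, and where a whole thing is asked for, a point or a joint stands for the part that bears it (a point fixed in the world has none). Each returns a list of dicts, best first, with "conf" (0 to 1); they miss things now and then, are a little off and sometimes report something else, mostly with a low value. They report only what shows in the picture. A call takes as long as a camera call. They do not tell look-alikes from the thing itself.
- manip.search_frame(picture, name): "location" ([x, y, z] in mm, in world coordinates, good to about 4 mm: the middle of the surface that is visible of it).
- manip.masks_of(picture, name): "mask" (420x560 bool, what is visible of it).
The state is a dict: "clock": time; "joints": joint angles; "qd": joint speeds; "effort": joint torques, N m; "eef_pos": TCP position; "eef_rot": TCP orientation; "wrist_force": force on the tool from outside, world axes, zero at the start; "moment": the same for the moment, N m; "finger_gap": finger opening in mm.
Only numpy, scipy, OpenCV 4.12 (cv2) and the standard library are available. Lean on these libraries where they do the work, as an engineer would, in place of code of your own. Each camera call takes 0.05 s, during which the arm holds its last target. There are 200 camera calls.

### The job

Check the folding quadrat frame for square with the sliding rule: lay the rule flat on the board inside the frame, first across the diagonal from the left-hand corner of the strapped-down bar (as the robot sees it), afterwards across the other diagonal, each time with one nose in each corner and the slide run out gently until its nose is felt to press, lightly but surely, in the corner without shifting the frame, and hold it so for a moment to take the reading. With both readings taken, push the frame over, if they differ, until the diagonals agree to within 4 mm. Leave the rule lying flat on the desk, clear of the board, and do not disturb the jar, the slide box or the spanner.

Things in the scene. Friction and masses are not known exactly. Their poses are not given: they have to be found in the camera images.
- board: Plywood board 285 x 285 x 12 mm, fixed to the desk, on which the frame lies; its top is 12 mm above the desk. Origin: centre of its underside, on the desk; x points away from the robot's side, towards the frame's far bar, y to the left.
- frame: The strapped-down bar, nearest the robot, of a frame of four aluminium bars (220 mm between pivots, 20 wide, 14 high; 200 x 200 mm inside; square diagonals 283 mm). Two steel straps fix it, to 10 mm above it, 55 mm either side of its middle. Brass wing nuts on all four pivots rise 13 mm above the bars. Origin: centre of the square frame on the board's top; x to the far bar, y left along this bar.
- bar_left: Left side bar. Origin: pivot on the fixed bar (110 mm nearer the robot and 110 mm left of the frame's origin), at the board's top; x runs along it to the far left pivot at 220 mm; outer face at y = +10 mm. Square when parallel to the frame's x axis; at the start up to 0.11 rad off either way, or hardly at all. 0.014 rad makes the diagonals differ by 4 mm.
- bar_right: Right side bar, like the left one and always parallel to it, 220 mm to its right (the frame swings as a parallelogram). Origin: its pivot on the fixed bar, at the board's top; x along it; outer face at y = -10 mm. The pivots are stiff and stay as left: pushing the frame over at a far corner takes about 10 N; a nose pressed into a far corner with over about 14 N shifts it.
- rule: Sliding rule for inside measuring, flat on the desk: wooden grooved body 200 mm long, 22 wide, 12 high, with a fixed brass nose at the heel end, and a steel slide with a brass nose at the other end; 240 mm over the noses when shut, up to 310 run out. About 0.26 kg. Origin: middle of the shut rule, underside; x points from heel to sliding nose, z up.
- rule_slide: The slide and its carriage, a dark steel block 30 mm long, 28 wide, 2 to 24.5 mm above the rule's underside: pinch it across the 28 mm to lift the rule or move the slide. Origin and axes are those of rule when shut; runs out up to 70 mm along x, at the start 0 to 15. Friction 0.6 N, stays as left. With the rule pressed lightly on the board its body stays put while the slide runs out.
- corner_near_left (a point): Inside corner between the fixed bar and the left bar, at the board's top (good to 1.5 mm when the frame is out of square).
- corner_near_right (a point): Inside corner between the fixed bar and the right bar, at the board's top (good to 1.5 mm).
- corner_far_left (a point): Inside corner between the left bar and the far bar, at the board's top (good to 1.5 mm).
- corner_far_right (a point): Inside corner between the right bar and the far bar, at the board's top (good to 1.5 mm).
- rule_grip (a point): Middle of the carriage, 12 mm above the rule's underside; 130 mm from the heel when shut, always 110 mm behind the sliding nose's end.
- rule_heel (a point): End of the fixed nose (6 mm wide, rounded to 3 mm radius, about 12 mm high), at the rule's underside. Seated in a square corner its end stays about 1.2 mm short of the corner point.
- rule_tip (a point): End of the sliding nose (6 mm wide, rounded to 3 mm radius, 3 to 12 mm above the underside), given at the underside's height. Seated in a square corner its end stays about 1.2 mm short of the corner point. A light, sure touch is 3 to 8 N (under 1 N is no reading, over 12 N strains the rule); the contact is stiff, so the force must be felt, not reckoned from positions.
- jar: Closed glass specimen jar, 68 mm across and 90 mm high, standing on the desk to the right; origin at the centre of its base. Leave it alone.
- slide_box: Closed wooden box for microscope slides, 100 x 85 x 26 mm, on the desk to the right; origin at the centre of its base. Leave it alone.
- spanner: Steel spanner 150 mm long lying on the desk to the right; leave it alone.
Mind the look-alikes: they are no part of the job. Of the things that look like the rule, the larger one is meant.

How it is judged (in metres and radians):
On the way, in this order (a step that is already met when the one before it is completed fails the run):
1. the rule lies in the diagonal from the near left to the far right corner, a nose in each corner and the slide pressing lightly, the frame not yet shifted (contact force between rule_slide and frame above 1 N and ((distance between rule_heel and corner_near_left below 0.005 m and distance between rule_tip and corner_far_right below 0.005 m) or (distance between rule_tip and corner_near_left below 0.005 m and distance between rule_heel and corner_far_right below 0.005 m)) and distance of corner_far_right from where it was at the start of the episode below 0.003 m), for 0.3 s.
2. the rule lies in the other diagonal, from the near right to the far left corner, a nose in each corner and the slide pressing lightly, the frame not yet shifted (contact force between rule_slide and frame above 1 N and ((distance between rule_heel and corner_near_right below 0.005 m and distance between rule_tip and corner_far_left below 0.005 m) or (distance between rule_tip and corner_near_right below 0.005 m and distance between rule_heel and corner_far_left below 0.005 m)) and distance of corner_far_left from where it was at the start of the episode below 0.003 m), for 0.3 s.
At the end, for the whole second after the job is handed in: The frame is square: its side bars stand within 0.014 rad of square to the fixed bar, so that the diagonals agree to within 4 mm; the rule lies flat and at rest on the desk, off the board (its underside within 5 mm of the desk, tilted less than 0.04 rad) (angle between the x axis of bar_left and the x axis of frame, either way round below 0.014 rad and linear speed of each of bar_left, rule below 0.01 m/s and height (world z) of rule below 0.005 m and angle between rule's own z axis and vertical below 0.04 rad); the robot touches nothing.
It fails at once if the slide is pressed too hard into a corner (over 12 N) (contact force between rule_slide and frame above 12 N).
It fails at once if the rule is forced hard against the frame (over 25 N) (contact force between rule and frame above 25 N).
It fails at once if the jar is moved by more than 20 mm (distance of jar from where it was at the start of the episode above 0.02 m).
It fails at once if the slide box is moved by more than 20 mm (distance of slide_box from where it was at the start of the episode above 0.02 m).
It fails at once if the spanner is moved by more than 20 mm (distance of spanner from where it was at the start of the episode above 0.02 m).
It also fails if it takes over 72 s, if anything falls off the work surface, if the arm or the gripper's body presses on something with over 40 N, if the wrist force passes 120 N, or if a joint passes its speed limit or range.

## Working session

There is one attempt and no reset: what is moved stays moved. The work goes in short steps, Python scripts to look and compute and a shell command to move; the robot and the scene stay as the last step left them, time stands still between calls to the robot, and variables do not carry over. Pictures are saved under pics/ and viewed, about 8 in all and at most 12, crops included, and the job is handed in when it is done.

```bash
ls; mkdir -p pics; cat > h.py <<'E'
import numpy as np, cv2
from cell import manip
def cam(n,save=None):
    p=manip.camera(n)
    if save: cv2.imwrite('pics/'+save+'.png',p['pixels'][:,:,::-1])
    return p
def K(p): return np.array([[p['fx'],0,p['cx']],[0,p['fy'],p['cy']],[0,0,1.]])
def D(p): return np.array([p['k1'],0,0,0,0.])
def proj(p,X):
    E=np.array(p['extrinsics']); r=cv2.Rodrigues(E[:3,:3])[0]
    return cv2.projectPoints(np.array(X,float).reshape(-1,1,3),r,E[:3,3],K(p),D(p))[0].reshape(-1,2)
def ray(p,uv,z):
    uv=np.array(uv,float).reshape(-1,1,2)
    n=cv2.undistortPointsIter(uv,K(p),D(p),None,None,(3,50,1e-10)).reshape(-1,2)
    E=np.array(p['extrinsics']); R=E[:3,:3]; c=-R.T@E[:3,3]
    d=np.c_[n,np.ones(len(n))]@R
    return c+d*((z-c[2])/d[:,2])[:,None]
E
python3 - <<'E'
from h import *
for n in('top','side'):
    p=cam(n,n); E=np.array(p['extrinsics']); print(n,p['fx'],p['k1'],(-E[:3,:3].T@E[:3,3]).round())
    for o in 'board frame bar_left bar_right rule rule_slide jar slide_box spanner'.split()+['corner_near_left','corner_near_right','corner_far_left','corner_far_right','rule_grip','rule_heel','rule_tip']:
        print(o,[(np.round(d['location'],0).tolist(),round(d['conf'],2)) for d in manip.search_frame(p,o)][:4])
print(manip.read_state())
E
```

```text
pics
top 486.46730449208536 0.01529334741300991 [ 365.  -12. 1125.]
board [([563.0, -43.0, 9.0], 0.77)]
frame [([558.0, -42.0, 27.0], 0.58)]
bar_left [([664.0, 54.0, 28.0], 0.56)]
bar_right [([565.0, -153.0, 25.0], 0.91)]
rule [([529.0, 355.0, 10.0], 0.67), ([524.0, 184.0, 15.0], 0.59)]
rule_slide [([527.0, 362.0, 8.0], 0.85), ([542.0, 194.0, 13.0], 0.67)]
jar [([485.0, -320.0, 88.0], 0.84), ([602.0, -357.0, 22.0], 0.58), ([521.0, 184.0, 10.0], 0.4), ([664.0, 57.0, 28.0], 0.26)]
slide_box [([601.0, -357.0, 26.0], 0.89), ([662.0, 59.0, 28.0], 0.74)]
spanner [([322.0, -327.0, 10.0], 0.82)]
corner_near_left [([558.0, -46.0, 25.0], 0.69)]
corner_near_right [([524.0, 187.0, 14.0], 0.6), ([559.0, -42.0, 25.0], 0.55), ([601.0, -358.0, 24.0], 0.29)]
corner_far_left [([664.0, 59.0, 29.0], 0.72)]
corner_far_right [([572.0, -154.0, 27.0], 0.84), ([540.0, 191.0, 14.0], 0.29)]
rule_grip [([540.0, 192.0, 12.0], 0.93), ([529.0, 363.0, 10.0], 0.58), ([486.0, -322.0, 87.0], 0.56)]
rule_heel [([523.0, 352.0, 8.0], 0.92), ([524.0, 187.0, 12.0], 0.66), ([320.0, -328.0, 8.0], 0.48)]
rule_tip [([544.0, 19
[... 1001 characters left out ...]
], 0.63), ([515.0, 188.0, 10.0], 0.26)]
{'clock': 1.7, 'joints': array([-1.37460290e+00,  2.99931205e-01,  1.52102269e+00,  1.00801793e-05,
        1.32070368e+00, -6.65848379e-02]), 'qd': array([ 0.00039546, -0.00168745, -0.00078653,  0.00139445,  0.00099587,
        0.00064484]), 'effort': array([ 2.88654110e-04, -5.31654203e+01, -3.52912903e+01,  7.08910916e-02,
        2.13641929e-02,  2.34792537e-06]), 'eef_pos': array([ 142.87419248, -531.09723253,  205.4188479 ]), 'eef_rot': array([-3.14152852e+00, -1.40646487e-05,  2.62775771e-01]), 'wrist_force': array([-1.16072862,  0.71419782, -0.56479582]), 'moment': array([ 0.00611161, -0.05201707, -0.02618512]), 'finger_gap': 93.92156191360729}
```

```bash
python3 - <<'E'
import cv2
a=cv2.imread('pics/top.png'); cv2.imwrite('pics/top_b.png',cv2.resize(a,(800,600),interpolation=cv2.INTER_CUBIC))
E
```

```text
(no output)
```

View pics/top_b.png

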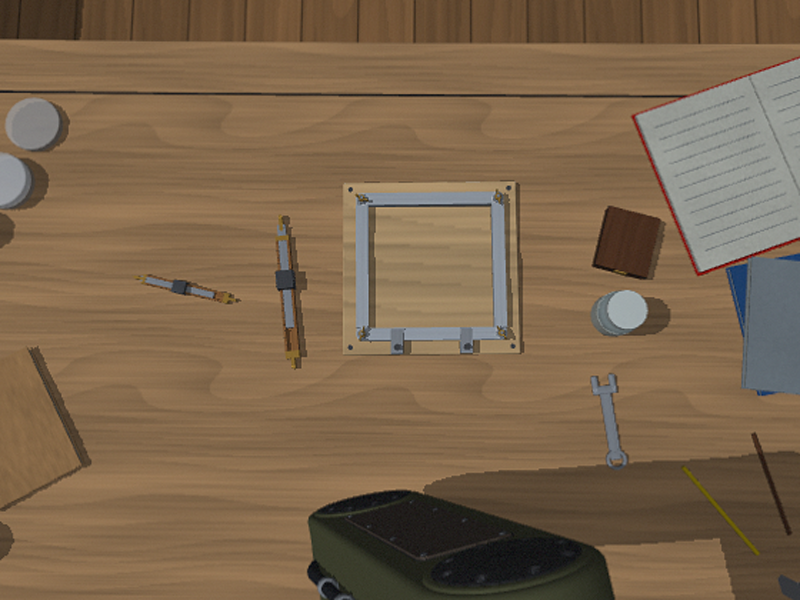

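Top view: two candidates for the rule. The large one is at (287,280) and the small look-alike at (190,288), so I choose the large one. The frame is at (432,265), nearly square, with its strapped bar at the bottom. Next is a close crop.

```bash
python3 - <<'E'
import cv2
a=cv2.imread('pics/top.png')[122:267,180:375]; cv2.imwrite('pics/c1.png',cv2.resize(a,None,fx=4,fy=4,interpolation=cv2.INTER_CUBIC))
a=cv2.imread('pics/side.png'); cv2.imwrite('pics/side_b.png',cv2.resize(a,(800,600),interpolation=cv2.INTER_CUBIC))
E
```

```text
(no output)
```

View pics/c1.png

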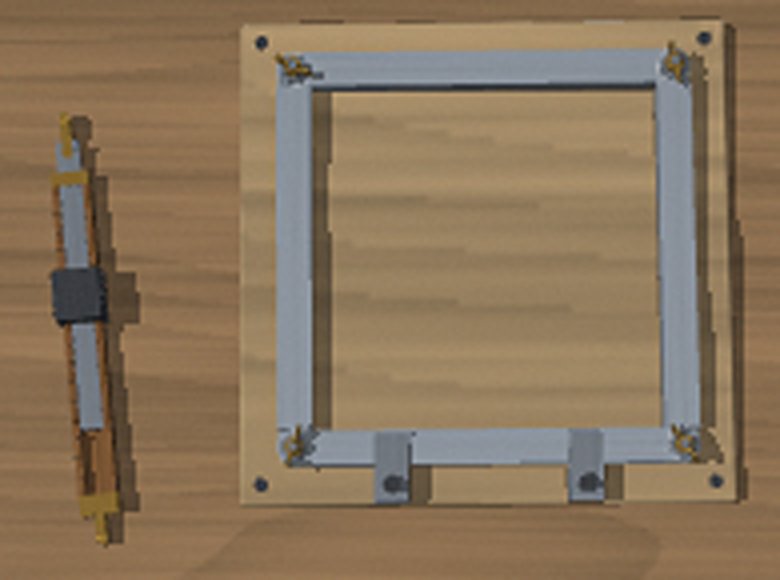

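View pics/side_b.png

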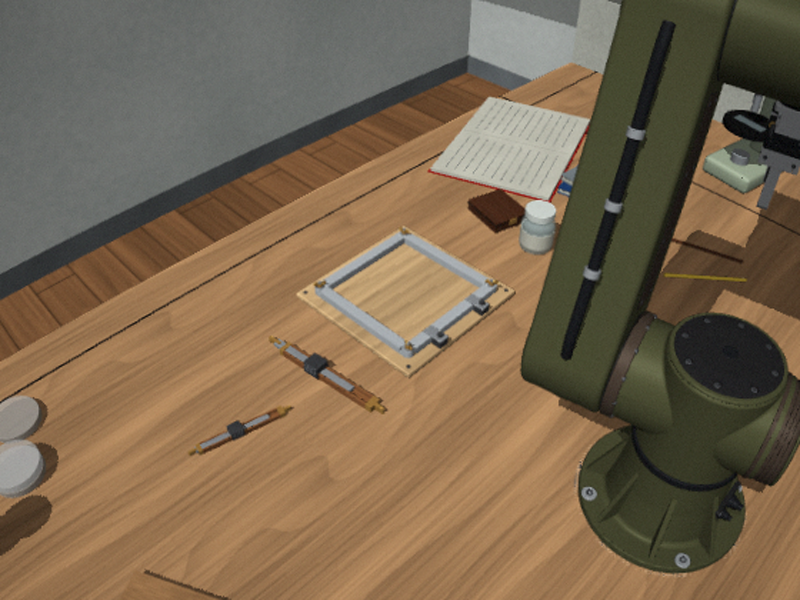

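Crop: the large rule's carriage is at (78,295), sliding nose at (66,118) and heel at (102,545). The frame leans only slightly. The side view confirms this layout. Now the sub-pixel fit.

```bash
cat >> h.py <<'E'
from scipy.optimize import least_squares
def cross(sig,thr,rising):
    s=np.asarray(sig,float); i=np.where((s[:-1]>thr)!=(s[1:]>thr))[0]
    return [k+(thr-s[k])/(s[k+1]-s[k]) for k in i if (s[k+1]>s[k])==rising]
def sat(p): return cv2.cvtColor(p['pixels'],cv2.COLOR_RGB2HSV)[:,:,1].astype(float)
def framefit(p,S,thr=70,x0=None):
    pts=[]
    def add(k,uv): pts.append((k,*ray(p,uv,26)[0][:2]))
    for r in range(150,222):
        c=cross(S[r,243:256],thr,False)
        if c: add(0,(243+c[0],r))
        c=cross(S[r,345:360],thr,True)
        if c: add(1,(345+c[-1],r))
    for u in list(range(268,336)):
        c=cross(S[128:142,u],thr,False)
        if c: add(2,(u,128+c[0]))
    for u in list(range(263,271))+list(range(286,320))+list(range(334,341)):
        c=cross(S[224:236,u],thr,False)
        if c: add(3,(u,224+c[0]))
    pts=np.array(pts); k=pts[:,0].astype(int); P=pts[:,1:]
    def res(q):
        cx,cy,yw,ph=q
        d=P-[cx,cy]; c,s=np.cos(yw),np.sin(yw); X=d[:,0]*c+d[:,1]*s; Y=-d[:,0]*s+d[:,1]*c
        cp,sp=np.cos(ph),np.sin(ph)
        def lat(y0): return -(X+110)*sp+(Y-y0)*cp
        return np.choose(k,[lat(110)-10,lat(-110)+10,X+110-220*cp-10,X+100])
    f=least_squares(res,[560,-45,0,0],loss='soft_l1',x_scale=[1,1,.01,.01])
    r=res(f.x); print('n',np.bincount(k),'rms',[round(float(np.sqrt(np.mean(r[k==i]**2))),2) for i in range(4)],'bias',[round(float(r[k==i].mean()),2) for i in range(4)])
    return f.x
def corners(q):
    cx,cy,yw,ph=q; R=np.array([[np.cos(yw),-np.sin(yw)],[np.sin(yw),np.cos(yw)]])
    e=np.array([np.cos(ph),np.sin(ph)]); n=np.array([-e[1],e[0]])
    out={}
    for nm,y0,sg in(('left',110,-1),('right',-110,1)):
        p0=np.array([-110,y0])+sg*10*n
        for m,xx in(('near',-100),('far',-110+220*np.cos(ph)-10)):
            out[m+'_'+nm]=np.array([cx,cy])+R@(p0+e*(xx-p0[0])/e[0])
    return out
E
python3 - <<'E'
from h import *
p=dict(cam('top')); S=sat(p)
print(S[190,240:262].astype(int),S[190,340:362].astype(int),S[128:146,300].astype(int),S[224:242,300].astype(int))
q=framefit(p,S); print(q)
c=corners(q)
for a in c: print(a,c[a].round(1))
print(np.linalg.norm(c['near_left']-c['far_right']),np.linalg.norm(c['near_right']-c['far_left']))
f=lambda u,v:((u+.5)/4-.5+180,(v+.5)/4-.5+122)
t=ray(p,f(66,116),9)[0];h=ray(p,f(102,546),12)[0];g=ray(p,f(78,283),24.5)[0]
print(t,h,g,np.linalg.norm((t-h)[:2]),np.arctan2(*(t-h)[[1,0]]),np.linalg.norm((g-h)[:2]))
# carriage by darkness, both views
for n in('top','side'):
    p=cam(n); uv=proj(p,[[540,192,24.5]])[0]; u,v=uv.astype(int)
    V=p['pixels'][v-14:v+15,u-14:u+15].max(2); m=((V<75)*255).astype('uint8')
    k,l,st,ce=cv2.connectedComponentsWithStats(m); i=1+st[1:,4].argmax()
    print(n,uv,st[i],ce[i]+[u-14,v-14],ray(p,ce[i]+[u-14,v-14],24.5)); print(V[::2,::2])
E
```

```text
[ 93  96  97  95  95  91  97  97 105   5  33  29  27  31  28  29  30  34
  82 100  92  88] [96 98 97 98 51 33 31 31 28 30 28 28 29 34 99 94 89 97 96 94 95 93] [91 94 95 94 97 99 69 40 32 28 26 29 31 29 30 42  4 98] [ 96  96  95  95 101   2  33  31  28  29  26  27  29  32  58  99  94  95]
n [72 72 68 49] rms [0.76, 1.04, 0.47, 0.5] bias [0.73, -0.89, 0.09, -0.15]
[ 5.66339128e+02 -4.12058308e+01  2.03530930e-02 -3.12950028e-03]
near_left [464.3  56.7]
far_left [664.3  60.2]
near_right [ 468.4 -143.3]
far_right [ 668.4 -139.8]
283.28480548347585 282.3996499311507
[649.11135279 204.97114132   9.        ] [397.57129762 176.12051521  12.        ] [547.26657782 192.09026883  24.5       ] 253.18917428981908 0.11419693701646554 150.54471077709326
top [199.06950087 195.50639153] [  8   1  15  22 196] [199.86734694 195.20918367] [[540.70354574 190.19139171  24.5       ]]
[[141 143 142 143 146 100 128 124 113  78  93  91 144 144 144]
 [142 144 144 142 146 118 127 124 129 101  94  93 147 148 145]
 [124 124 124 125 127 118 130 123 129 122  82  80 142 138 140]
 [133 133 133 130 133 115 132 125 130
[... 1089 characters left out ...]
6 164]
 [140 137 125 129 117 175 176 166 176 171 164 163 167 162 165]
 [139 140 137 134 127 130 123  60  65 106 167 168 162 165 171]
 [120 110 137 135 137 100  54  56  59  55  67  90 169 165 160]
 [106 113 125 133  86  57  55  58  56  56  55  58  83 102 162]
 [168 113 107 116  57  58  57  58  55  55  55  32  57  92 106]
 [176 169 130 105  64  79  63  55  56  58  28  32  58  95 132]
 [161 153 158 162  58  70  74  72  60  31  34  96 124 124 145]
 [147 165 170 168 148  50  69  64  39  34 135 140 140 123 126]
 [167 167 168 158 156 162 111  56  42  98 128 138 140 139 140]
 [169 166 150 159 157 161 175 168  50  77 109 105 129 140 140]
 [161 157 161 163 166 180 167 172 168 162 118 106 115 126 131]]
```

Fit: side bars lean about -0.003 rad, with inner diagonals near 283 and 282 mm. The rule is 253 mm long now, heading +0.114 rad, and its carriage is at about (540.5, 191.5). All of this agrees with the given sizes, so I'm moving.

```bash
R='x'; python3 -m crank '[{"offset":[0.02,0.036,0],"spin":0},{"offset":[0.04,0.072,0],"spin":0},{"offset":[0.06,0.108,0],"spin":0},{"offset":[0.08,0.144,0],"spin":0},{"offset":[0.1,0.18,0],"spin":0},{"offset":[0.12,0.216,0],"spin":0},{"offset":[0.14,0.252,0],"spin":0},{"offset":[0.16,0.29,0],"spin":-4}]' 1
python3 -m crank '[{"offset":[0.02,0.036,0],"spin":0},{"offset":[0.04,0.072,0],"spin":0},{"offset":[0.06,0.108,0],"spin":0},{"offset":[0.08,0.144,0],"spin":0},{"offset":[0.1,0.18,0],"spin":0},{"offset":[0.12,0.216,0],"spin":0},{"offset":[0.14,0.252,0],"spin":0},{"offset":[0.16,0.29,0],"spin":-4}]'
```

```text
clock: 2.52
eef_pos: [302.7, -240.5, 205.7]
eef_rot: [3.141, -0.0, 0.194]
wrist_force: [1.2, 0.1, -0.3]
finger_gap: 94.2
clock: 3.18
eef_pos: [462.8, 50.6, 205.9]
eef_rot: [3.141, -0.001, 0.125]
wrist_force: [0.9, -0.8, 0.2]
finger_gap: 94.2
```

```bash
python3 -m crank '[{"offset":[0.013,0.023,-0.02],"spin":0},{"offset":[0.026,0.046,-0.04],"spin":0},{"offset":[0.039,0.07,-0.06],"spin":0},{"offset":[0.052,0.094,-0.08],"spin":0},{"offset":[0.065,0.118,-0.1],"spin":-0.6},{"offset":[0.0777,0.141,-0.125],"spin":-0.6},{"offset":[0.0777,0.141,-0.145],"spin":-0.6},{"offset":[0.0777,0.141,-0.145],"spin":-0.6}]'
python3 - <<'E'
from h import *
p=cam('top','t2'); s=cam('side','s2')
a=[]
for q in(p,s):
    u,v=proj(q,[[540,192,24]])[0].astype(int); a.append(cv2.resize(q['pixels'][v-45:v+45,u-45:u+45,::-1],(400,400),interpolation=cv2.INTER_CUBIC))
cv2.imwrite('pics/g2.png',np.hstack(a))
E
```

```text
clock: 3.85
eef_pos: [538.5, 191.9, 56.6]
eef_rot: [3.14, 0.005, 0.116]
wrist_force: [-0.4, -0.5, -0.1]
finger_gap: 94.0
```

View pics/g2.png

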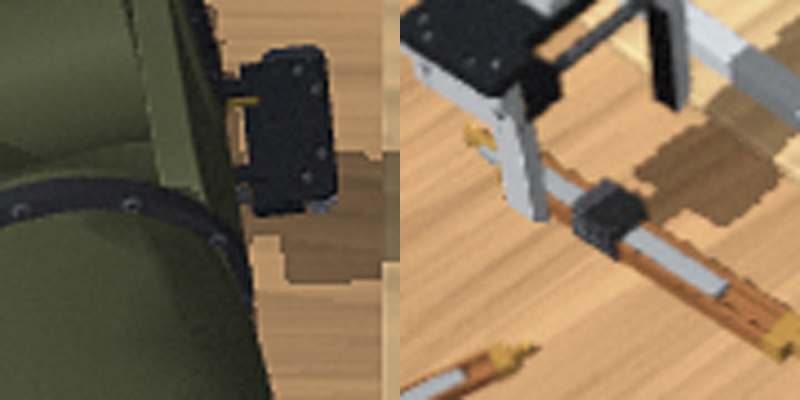

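The side view shows the jaws straddling the dark carriage of the large rule. Descending and pinching.

```bash
python3 -m crank '[{"offset":[0.002,0,-0.012],"spin":0},{"offset":[0.002,0,-0.024],"spin":0},{"offset":[0.002,0,-0.036],"spin":0},{"offset":[0.002,0,-0.046],"spin":0},{"offset":[0.002,0,-0.05],"spin":0},{"offset":[0.002,0,-0.0525],"spin":0},{"offset":[0.002,0,-0.0525],"spin":0},{"offset":[0.002,0,-0.0525],"spin":0}]'
python3 -m crank '[{"offset":[0,0,0],"spin":0},{"offset":[0,0,0],"spin":0},{"offset":[0,0,0],"spin":0},{"offset":[0,0,0],"spin":0},{"offset":[0,0,0],"spin":0},{"offset":[0,0,0],"spin":0},{"offset":[0,0,0],"spin":0},{"offset":[0,0,0],"spin":0}]' 0 15
```

```text
clock: 4.62
eef_pos: [542.4, 191.4, 8.7]
eef_rot: [3.141, -0.0, 0.115]
wrist_force: [0.0, -0.8, -0.5]
finger_gap: 93.9
clock: 5.28
eef_pos: [542.4, 191.4, 8.7]
eef_rot: [3.141, -0.0, 0.115]
wrist_force: [-0.5, -0.3, 0.5]
finger_gap: 44.1
```

```bash
python3 -m crank '[{"offset":[-0.001,0,-0.004],"spin":0},{"offset":[-0.001,0,-0.004],"spin":0},{"offset":[-0.001,0,-0.004],"spin":0},{"offset":[-0.001,0,-0.004],"spin":0},{"offset":[-0.001,0,-0.004],"spin":0},{"offset":[-0.001,0,-0.004],"spin":0},{"offset":[-0.001,0,-0.004],"spin":0},{"offset":[-0.001,0,-0.004],"spin":0}]' 0 15
python3 -m crank '[{"offset":[0,0,0.005],"spin":0},{"offset":[0,0,0.01],"spin":0},{"offset":[0,0,0.02],"spin":0},{"offset":[0,0,0.03],"spin":0},{"offset":[0,0,0.045],"spin":0},{"offset":[0,0,0.06],"spin":0},{"offset":[0,0,0.06],"spin":0},{"offset":[0,0,0.06],"spin":0}]'
```

```text
clock: 5.95
eef_pos: [541.4, 191.4, 4.7]
eef_rot: [3.141, -0.0, 0.115]
wrist_force: [-0.5, 0.1, -2.0]
finger_gap: 27.6
clock: 6.62
eef_pos: [541.9, 191.5, 65.8]
eef_rot: [3.141, -0.003, 0.115]
wrist_force: [-0.7, -0.1, -3.5]
finger_gap: 28.0
```

Pinched at a 28 mm gap and lifted (the weight is felt). Carrying it over to the first diagonal.

```bash
python3 -m crank '[{"offset":[0.001,-0.008,0],"spin":-1},{"offset":[0.004,-0.028,0],"spin":-5},{"offset":[0.008,-0.055,0],"spin":-11},{"offset":[0.012,-0.085,0],"spin":-17},{"offset":[0.016,-0.115,0],"spin":-23},{"offset":[0.02,-0.145,0],"spin":-29},{"offset":[0.023,-0.168,0],"spin":-34},{"offset":[0.025,-0.18,0],"spin":-37}]'
python3 -m crank '[{"offset":[0.002,-0.01,0],"spin":-2},{"offset":[0.004,-0.025,0],"spin":-6},{"offset":[0.006,-0.042,0],"spin":-10},{"offset":[0.008,-0.055,0],"spin":-13},{"offset":[0.0085,-0.06,0],"spin":-13.5},{"offset":[0.0085,-0.06,0],"spin":-13.5},{"offset":[0.0085,-0.06,0],"spin":-13.5},{"offset":[0.0085,-0.06,0],"spin":-13.5}]'
python3 - <<'E'
from h import *
p=cam('top','t3'); s=cam('side','s3'); print(manip.read_state()['eef_pos'],manip.read_state()['eef_rot'])
u,v=proj(s,[[560,-40,40]])[0].astype(int)
cv2.imwrite('pics/g3.png',cv2.resize(s['pixels'][v-75:v+75,u-95:u+95,::-1],(760,600),interpolation=cv2.INTER_CUBIC))
E
```

```text
clock: 7.28
eef_pos: [566.5, 8.4, 64.9]
eef_rot: [3.14, -0.002, -0.539]
wrist_force: [-0.4, 0.1, -2.1]
finger_gap: 27.8
clock: 7.95
eef_pos: [574.7, -50.9, 64.7]
eef_rot: [3.14, -0.001, -0.773]
wrist_force: [0.7, -0.1, -3.1]
finger_gap: 28.0
[574.84372307 -50.94546565  64.81663833] [ 3.13996898e+00 -1.29474789e-03 -7.73012290e-01]
```

View pics/g3.png

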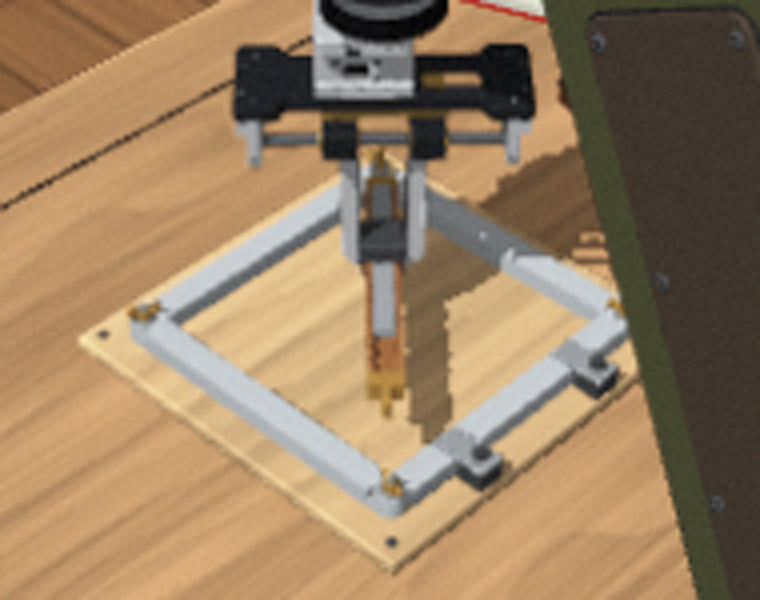

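```bash
python3 - <<'E'
from h import *
s=cam('side'); u,v=proj(s,[[560,-40,40]])[0].astype(int)
f=lambda X:((proj(s,X)-[u-95,v-75]+.5)*4-.5).round()
print(f([[471.2,50.1,72],[471.2,50.1,60]]))
q=[566.34,-41.2,.02035,-.0031]; c=corners(q)
print({k:f([[*c[k],26]]).tolist() for k in c})
a=cv2.imread('pics/g3.png')
for k in c: cv2.circle(a,tuple(int(x) for x in f([[*c[k],26]])[0]),3,(0,0,255),-1)
for X in([471.2,50.1,72],[471.2,50.1,60],[574.8,-50.9,84.5]): cv2.circle(a,tuple(int(x) for x in f([X])[0]),3,(255,0,0),-1)
cv2.imwrite('pics/g3b.png',a)
E
```

```text
[[384. 405.]
 [384. 420.]]
{'near_left': [[384.0, 472.0]], 'far_left': [[160.0, 316.0]], 'near_right': [[596.0, 311.0]], 'far_right': [[374.0, 180.0]]}
```

View pics/g3b.png

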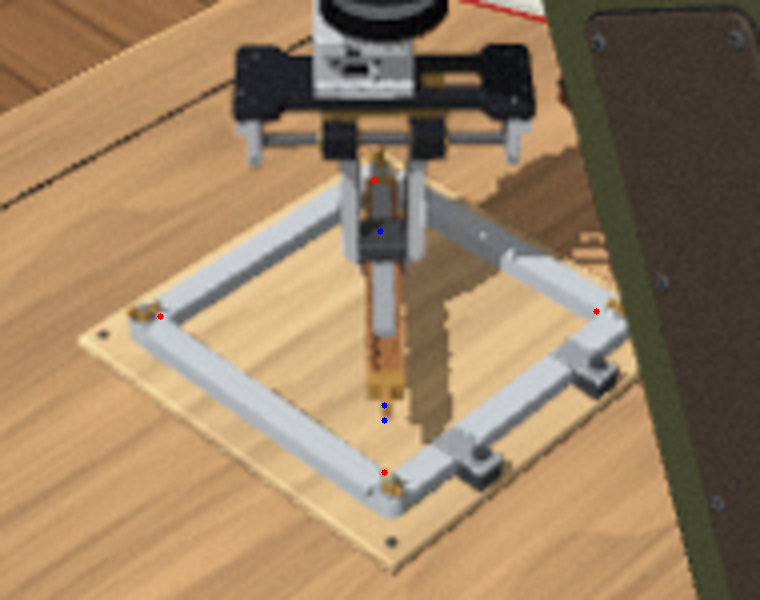

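The noses sit in line over the diagonal: heel at (387,415) against a predicted (384,412), and corner projections agree to 2 mm. Lowering now.

```bash
python3 -m crank '[{"offset":[0.001,0.0004,-0.007],"spin":0.4},{"offset":[0.001,0.0004,-0.016],"spin":0.4},{"offset":[0.001,0.0004,-0.025],"spin":0.4},{"offset":[0.001,0.0004,-0.034],"spin":0.4},{"offset":[0.001,0.0004,-0.042],"spin":0.4},{"offset":[0.001,0.0004,-0.0465],"spin":0.4},{"offset":[0.001,0.0004,-0.0465],"spin":0.4},{"offset":[0.001,0.0004,-0.0465],"spin":0.4}]'
python3 -m crank '[{"offset":[0,0,-0.0005],"spin":0},{"offset":[0,0,-0.001],"spin":0},{"offset":[0,0,-0.001],"spin":0},{"offset":[0,0,-0.001],"spin":0},{"offset":[0,0,-0.001],"spin":0},{"offset":[0,0,-0.001],"spin":0},{"offset":[0,0,-0.001],"spin":0},{"offset":[0,0,-0.001],"spin":0}]'
```

```text
clock: 8.77
eef_pos: [575.9, -50.6, 18.2]
eef_rot: [3.14, -0.001, -0.766]
wrist_force: [0.5, 0.4, -2.0]
finger_gap: 27.8
clock: 9.43
eef_pos: [575.9, -50.7, 17.3]
eef_rot: [3.14, -0.001, -0.766]
wrist_force: [-0.8, 0.7, -3.1]
finger_gap: 27.8
```

```bash
python3 -m crank '[{"offset":[-0.001,0.001,0],"spin":0},{"offset":[-0.002,0.002,0],"spin":0},{"offset":[-0.0035,0.0034,0],"spin":0},{"offset":[-0.005,0.0048,0],"spin":0},{"offset":[-0.0065,0.0063,0],"spin":0},{"offset":[-0.008,0.0077,0],"spin":0},{"offset":[-0.0086,0.0083,0],"spin":0},{"offset":[-0.0086,0.0083,0],"spin":0}]'
python3 -m crank '[{"offset":[0,0,-0.0005],"spin":0},{"offset":[0,0,-0.0005],"spin":0},{"offset":[0,0,-0.0005],"spin":0},{"offset":[0,0,-0.001],"spin":0},{"offset":[0,0,-0.001],"spin":0},{"offset":[0,0,-0.001],"spin":0},{"offset":[0,0,-0.001],"spin":0},{"offset":[0,0,-0.001],"spin":0}]'
python3 - <<'E'
from h import *
s=cam('side'); t=cam('top'); u,v=proj(s,[[560,-40,40]])[0].astype(int); u2,v2=proj(t,[[560,-40,40]])[0].astype(int)
a=cv2.resize(s['pixels'][v-60:v+70,u-45:u+45,::-1],(400,578),interpolation=cv2.INTER_CUBIC)
b=cv2.resize(t['pixels'][v2-65:v2+65,u2-45:u2+45,::-1],(400,578),interpolation=cv2.INTER_CUBIC)
cv2.imwrite('pics/g4.png',np.hstack([a,b]))
E
```

```text
clock: 10.1
eef_pos: [567.2, -42.2, 17.3]
eef_rot: [3.14, -0.001, -0.766]
wrist_force: [-0.4, -0.5, -3.2]
finger_gap: 28.1
clock: 10.77
eef_pos: [567.2, -42.2, 16.3]
eef_rot: [3.14, -0.001, -0.766]
wrist_force: [0.1, 1.1, -1.8]
finger_gap: 27.5
```

View pics/g4.png

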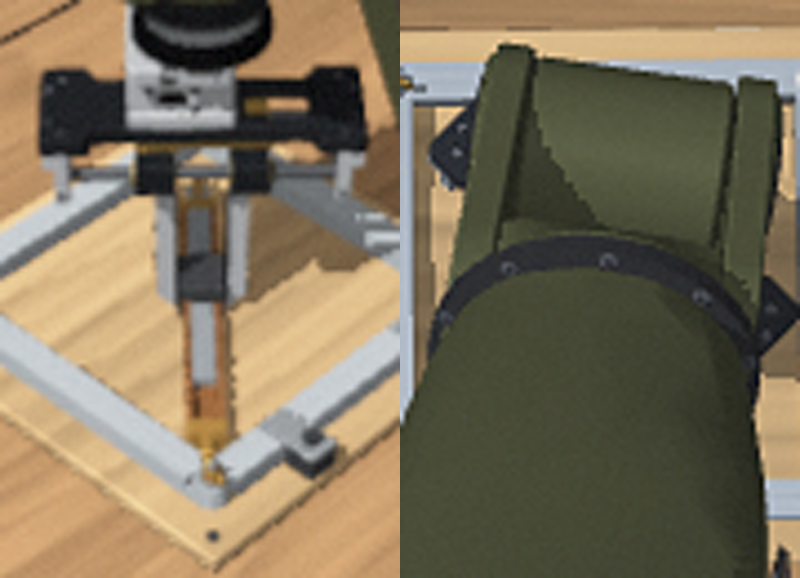

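The heel nose lies in the near-left corner (210,465). Pressing lightly down, then running the slide out.

```bash
python3 -m crank '[{"offset":[0,0,-0.0003],"spin":0},{"offset":[0,0,-0.0006],"spin":0},{"offset":[0,0,-0.0006],"spin":0},{"offset":[0,0,-0.0006],"spin":0},{"offset":[0,0,-0.0006],"spin":0},{"offset":[0,0,-0.0006],"spin":0},{"offset":[0,0,-0.0006],"spin":0},{"offset":[0,0,-0.0006],"spin":0}]'
```

```text
clock: 11.53
eef_pos: [567.4, -42.3, 16.1]
eef_rot: [3.14, -0.002, -0.766]
wrist_force: [-2.3, -1.8, 5.1]
finger_gap: 28.0
```

```bash
python3 -m crank '[{"offset":[0.002,-0.0019,-0.0003],"spin":0},{"offset":[0.0045,-0.0043,-0.0003],"spin":0},{"offset":[0.0075,-0.0072,-0.0003],"spin":0},{"offset":[0.0105,-0.0101,-0.0003],"spin":0},{"offset":[0.0135,-0.013,-0.0003],"spin":0},{"offset":[0.016,-0.0154,-0.0003],"spin":0},{"offset":[0.017,-0.0164,-0.0003],"spin":0},{"offset":[0.017,-0.0164,-0.0003],"spin":0}]'
python3 - <<'E'
from h import *
import numpy as np
for i in range(4):
    s=cam('side','s5'); print(manip.read_state()['wrist_force'].round(1))
p=s; u,v=proj(s,[[560,-40,40]])[0].astype(int)
cv2.imwrite('pics/g5.png',cv2.resize(s['pixels'][v-60:v+70,u-65:u+65,::-1],(600,600),interpolation=cv2.INTER_CUBIC))
E
```

```text
clock: 12.2
eef_pos: [584.9, -59.1, 16.1]
eef_rot: [3.14, -0.002, -0.766]
wrist_force: [-1.1, -1.7, 5.2]
finger_gap: 27.9
[ 0.1 -1.3  4.9]
[-1.6 -2.1  5. ]
[-1.3 -1.8  5.6]
[-0.9 -2.5  5.1]
```

View pics/g5.png

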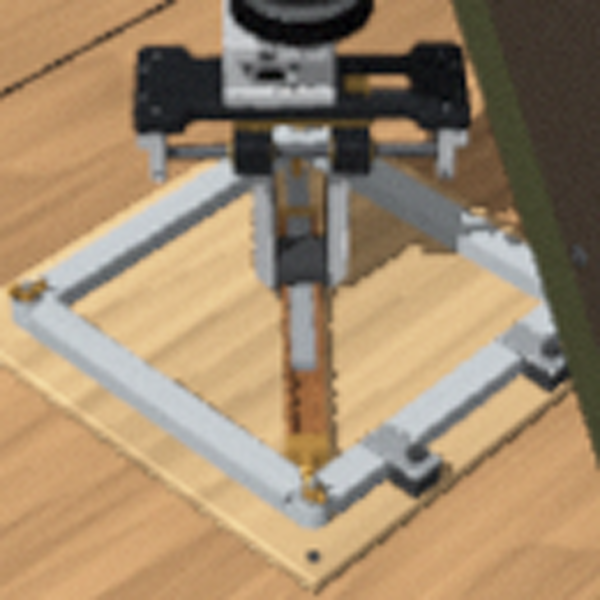

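The slide has run out and the heel stays put. About 5 mm to go, creeping with force readings.

```bash
cat > f.py <<'E'
import numpy as np,sys
from cell import manip
a=float(sys.argv[1]); F=[]
for i in range(3):
    manip.camera('side'); s=manip.read_state(); F.append(s['wrist_force'])
F=np.array(F); u=np.array([np.cos(a),np.sin(a)]); f=F.mean(0)
print('along',(F[:,:2]@u).round(1),'mean',round(f[:2]@u,2),'perp',round(f[1]*u[0]-f[0]*u[1],2),'z',round(f[2],1),s['eef_pos'].round(2),s['eef_rot'].round(4)[2],round(s['clock'],2))
E
python3 -m crank '[{"offset":[0.0003,-0.0003,-0.0003],"spin":0},{"offset":[0.0006,-0.0006,-0.0003],"spin":0},{"offset":[0.0009,-0.0009,-0.0003],"spin":0},{"offset":[0.0012,-0.0012,-0.0003],"spin":0},{"offset":[0.0015,-0.0014,-0.0003],"spin":0},{"offset":[0.0018,-0.0017,-0.0003],"spin":0},{"offset":[0.0018,-0.0017,-0.0003],"spin":0},{"offset":[0.0018,-0.0017,-0.0003],"spin":0}]' | tail -4; python3 f.py -0.766
```

```text
eef_pos: [586.7, -60.9, 16.1]
eef_rot: [3.14, -0.003, -0.766]
wrist_force: [-2.3, -1.4, 5.3]
finger_gap: 27.7
along [-0.1  0.6 -0.3] mean 0.04 perp -2.64 z 5.2 [586.69 -60.89  16.11] -0.7663 13.22
```

```bash
python3 -m crank '[{"offset":[0.0001,-0.0001,-0.0003],"spin":0},{"offset":[0.0002,-0.0002,-0.0003],"spin":0},{"offset":[0.0003,-0.0003,-0.0003],"spin":0},{"offset":[0.0004,-0.0004,-0.0003],"spin":0},{"offset":[0.0005,-0.0005,-0.0003],"spin":0},{"offset":[0.0006,-0.0006,-0.0003],"spin":0},{"offset":[0.0007,-0.0007,-0.0003],"spin":0},{"offset":[0.0007,-0.0007,-0.0003],"spin":0}]' | tail -4; python3 f.py -0.766
```

```text
eef_pos: [587.0, -61.3, 16.1]
eef_rot: [3.14, -0.002, -0.766]
wrist_force: [-6.0, 2.5, 9.1]
finger_gap: 27.9
along [-6.  -6.1 -6.1] mean -6.08 perp -3.48 z 9.2 [587.04 -61.28  16.08] -0.7663 14.03
```

```bash
python3 -m crank '[{"offset":[0.0001,-0.0005,-0.0001],"spin":0},{"offset":[0.0001,-0.0005,-0.0001],"spin":0},{"offset":[0.0001,-0.0005,-0.0001],"spin":0},{"offset":[0.0001,-0.0005,-0.0001],"spin":0},{"offset":[0.0001,-0.0005,-0.0001],"spin":0},{"offset":[0.0001,-0.0005,-0.0001],"spin":0},{"offset":[0.0001,-0.0005,-0.0001],"spin":0},{"offset":[0.0001,-0.0005,-0.0001],"spin":0}]' | tail -4; python3 f.py -0.766
```

```text
eef_pos: [587.0, -61.3, 16.1]
eef_rot: [3.14, -0.001, -0.766]
wrist_force: [-4.0, 3.4, 6.5]
finger_gap: 28.0
along [-4.8 -5.2 -5.9] mean -5.32 perp -0.04 z 6.6 [586.99 -61.27  16.1 ] -0.7662 14.85
```

Reading 1 is held for about 0.9 s at 5–6 N with near zero side force. Running the slide back in, lifting and turning to the other diagonal.

```bash
python3 -m crank '[{"offset":[-0.001,0.001,0],"spin":0},{"offset":[-0.003,0.0029,0],"spin":0},{"offset":[-0.006,0.0058,0],"spin":0},{"offset":[-0.0095,0.0092,0],"spin":0},{"offset":[-0.013,0.0125,0],"spin":0},{"offset":[-0.016,0.0154,0],"spin":0},{"offset":[-0.018,0.0173,0],"spin":0},{"offset":[-0.018,0.0173,0],"spin":0}]'
python3 -m crank '[{"offset":[0.003,-0.003,0.001],"spin":0},{"offset":[0.003,-0.003,0.005],"spin":0},{"offset":[0.003,-0.003,0.012],"spin":0},{"offset":[0.003,-0.003,0.02],"spin":0},{"offset":[0.003,-0.003,0.03],"spin":0},{"offset":[0.003,-0.003,0.04],"spin":0},{"offset":[0.003,-0.003,0.047],"spin":0},{"offset":[0.003,-0.003,0.047],"spin":0}]'
python3 -m crank '[{"offset":[0,0.001,0],"spin":2},{"offset":[0,0.002,0],"spin":7},{"offset":[0,0.003,0],"spin":13},{"offset":[0,0.004,0],"spin":19},{"offset":[0,0.005,0],"spin":25},{"offset":[0,0.006,0],"spin":31},{"offset":[0,0.006,0],"spin":37},{"offset":[0,0.006,0],"spin":43}]'
```

```text
clock: 15.52
eef_pos: [568.6, -43.5, 16.1]
eef_rot: [3.14, -0.001, -0.766]
wrist_force: [-1.0, 0.5, 2.1]
finger_gap: 27.9
clock: 16.18
eef_pos: [572.4, -46.6, 65.3]
eef_rot: [-3.141, -0.003, -0.766]
wrist_force: [0.2, 0.6, -3.5]
finger_gap: 27.8
clock: 16.85
eef_pos: [572.3, -40.5, 65.1]
eef_rot: [-3.141, -0.003, -0.01]
wrist_force: [1.6, -0.2, -2.5]
finger_gap: 27.9
```

```bash
python3 -m crank '[{"offset":[0,0.002,0],"spin":5},{"offset":[0.001,0.003,0],"spin":11},{"offset":[0.001,0.004,0],"spin":17},{"offset":[0.002,0.006,0],"spin":23},{"offset":[0.002,0.007,0],"spin":29},{"offset":[0.0022,0.0074,0],"spin":35},{"offset":[0.0022,0.0074,0],"spin":40},{"offset":[0.0022,0.0074,0],"spin":44}]' | head -3
python3 -m crank '[{"offset":[0,0,0],"spin":2},{"offset":[0,0,0],"spin":2.5},{"offset":[0,0,0],"spin":2.5},{"offset":[0,0,0],"spin":2.5},{"offset":[0,0,0],"spin":2.5},{"offset":[0,0,0],"spin":2.5},{"offset":[0,0,0],"spin":2.5},{"offset":[0,0,0],"spin":2.5}]'
python3 - <<'E'
from h import *
s=cam('side'); u,v=proj(s,[[560,-40,40]])[0].astype(int)
print(manip.read_state()['eef_pos'],manip.read_state()['eef_rot'])
cv2.imwrite('pics/g6.png',cv2.resize(s['pixels'][v-75:v+75,u-95:u+95,::-1],(760,600),interpolation=cv2.INTER_CUBIC))
t=cam('top'); p0=np.load if 0 else None
q=framefit(t,sat(t)) if 0 else None
E
```

```text
clock: 17.52
eef_pos: [574.4, -33.0, 64.9]
eef_rot: [-3.141, -0.003, 0.763]
clock: 18.18
eef_pos: [574.3, -33.0, 64.9]
eef_rot: [-3.141, -0.003, 0.806]
wrist_force: [-0.0, 0.2, -3.0]
finger_gap: 28.3
[574.31402739 -33.02065097  64.90805388] [-3.14078176e+00 -2.51492636e-03  8.06129878e-01]
```

View pics/g6.png

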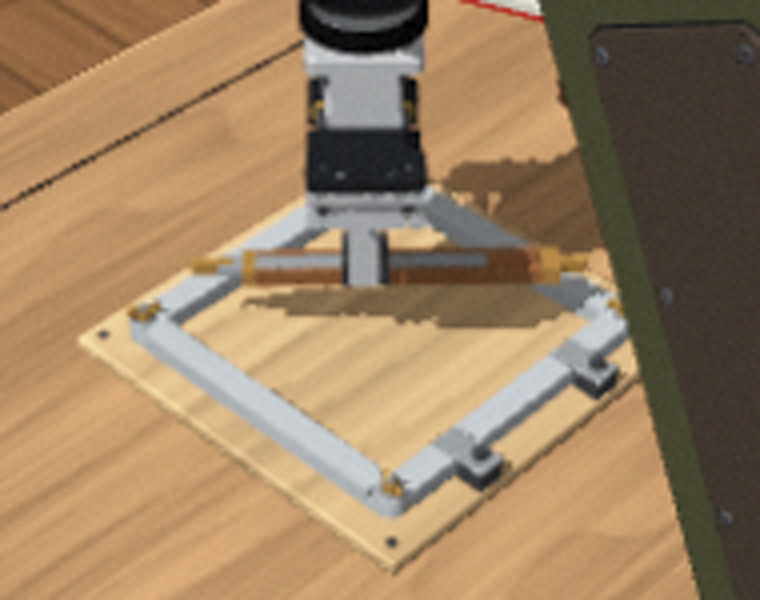

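The rule hangs level over the second diagonal, sliding nose at (193,266), heel at (587,263). Lowering and seating the heel.

```bash
python3 -m crank '[{"offset":[0,0,-0.007],"spin":0},{"offset":[0,0,-0.016],"spin":0},{"offset":[0,0,-0.025],"spin":0},{"offset":[0,0,-0.034],"spin":0},{"offset":[0,0,-0.042],"spin":0},{"offset":[0,0,-0.0474],"spin":0},{"offset":[0,0,-0.0474],"spin":0},{"offset":[0,0,-0.0474],"spin":0}]'
python3 -m crank '[{"offset":[-0.001,-0.001,0],"spin":0},{"offset":[-0.002,-0.002,0],"spin":0},{"offset":[-0.0034,-0.0035,0],"spin":0},{"offset":[-0.0048,-0.005,0],"spin":0},{"offset":[-0.0063,-0.0065,0],"spin":0},{"offset":[-0.0077,-0.008,0],"spin":0},{"offset":[-0.0083,-0.0086,0],"spin":0},{"offset":[-0.0083,-0.0086,0],"spin":0}]'
```

```text
clock: 18.95
eef_pos: [574.3, -33.0, 17.2]
eef_rot: [-3.14, -0.002, 0.806]
wrist_force: [0.6, -1.1, -3.2]
finger_gap: 28.1
clock: 19.62
eef_pos: [565.9, -41.8, 17.2]
eef_rot: [-3.14, -0.002, 0.806]
wrist_force: [0.3, -0.0, -2.3]
finger_gap: 27.9
```

```bash
python3 f.py 0.806;  python3 -m crank '[{"offset":[0,0,-0.0005],"spin":0},{"offset":[0,0,-0.001],"spin":0},{"offset":[0,0,-0.0012],"spin":0},{"offset":[0,0,-0.0014],"spin":0},{"offset":[0,0,-0.0014],"spin":0},{"offset":[0,0,-0.0014],"spin":0},{"offset":[0,0,-0.0014],"spin":0},{"offset":[0,0,-0.0014],"spin":0}]'; python3 f.py 0.806
```

```text
along [ 0.7 -0.5  0.9] mean 0.36 perp -0.18 z -2.4 [566.01 -41.62  17.19] 0.8063 19.77
clock: 20.43
eef_pos: [566.1, -41.6, 15.8]
eef_rot: [-3.141, -0.002, 0.806]
wrist_force: [-0.7, 0.1, -1.8]
finger_gap: 28.0
along [ 0.2 -0.1 -0.4] mean -0.1 perp -0.43 z -2.7 [566.03 -41.63  15.81] 0.8062 20.58
```

```bash
python3 -m crank '[{"offset":[0,0,-0.0003],"spin":0},{"offset":[0,0,-0.0005],"spin":0},{"offset":[0,0,-0.0007],"spin":0},{"offset":[0,0,-0.0007],"spin":0},{"offset":[0,0,-0.0007],"spin":0},{"offset":[0,0,-0.0007],"spin":0},{"offset":[0,0,-0.0007],"spin":0},{"offset":[0,0,-0.0007],"spin":0}]'; python3 f.py 0.806
```

```text
clock: 21.25
eef_pos: [566.2, -41.5, 15.6]
eef_rot: [-3.141, -0.003, 0.806]
wrist_force: [-1.8, 1.2, 5.3]
finger_gap: 27.7
along [-1.2 -0.9 -0.2] mean -0.76 perp 2.97 z 4.9 [566.22 -41.51  15.61] 0.8062 21.4
```

```bash
python3 -m crank '[{"offset":[0.0019,0.002,-0.0003],"spin":0},{"offset":[0.0043,0.0045,-0.0003],"spin":0},{"offset":[0.0072,0.0075,-0.0003],"spin":0},{"offset":[0.0101,0.0105,-0.0003],"spin":0},{"offset":[0.013,0.0135,-0.0003],"spin":0},{"offset":[0.0152,0.0158,-0.0003],"spin":0},{"offset":[0.016,0.0166,-0.0003],"spin":0},{"offset":[0.016,0.0166,-0.0003],"spin":0}]'; python3 f.py 0.806
```

```text
clock: 22.07
eef_pos: [582.8, -24.2, 15.6]
eef_rot: [-3.141, -0.003, 0.807]
wrist_force: [-1.5, 2.3, 6.1]
finger_gap: 28.1
along [0.3 1.2 0.6] mean 0.73 perp 3.12 z 5.3 [582.67 -24.34  15.61] 0.8065 22.22
```

```bash
python3 -m crank '[{"offset":[0.0002,0.0002,-0.0003],"spin":0},{"offset":[0.0004,0.0004,-0.0003],"spin":0},{"offset":[0.0006,0.0006,-0.0003],"spin":0},{"offset":[0.0008,0.0008,-0.0003],"spin":0},{"offset":[0.001,0.001,-0.0003],"spin":0},{"offset":[0.001,0.001,-0.0003],"spin":0},{"offset":[0.001,0.001,-0.0003],"spin":0},{"offset":[0.001,0.001,-0.0003],"spin":0}]'|tail -2; python3 f.py 0.806
```

```text
wrist_force: [-2.6, 1.4, 5.3]
finger_gap: 27.9
along [ 0.2 -0.8 -0.3] mean -0.3 perp 2.95 z 5.5 [584.07 -22.91  15.63] 0.8067 23.03
```

```bash
python3 -m crank '[{"offset":[0.0001,0.0001,-0.0003],"spin":0},{"offset":[0.0003,0.0003,-0.0003],"spin":0},{"offset":[0.0005,0.0005,-0.0003],"spin":0},{"offset":[0.0006,0.0006,-0.0003],"spin":0},{"offset":[0.0007,0.0007,-0.0003],"spin":0},{"offset":[0.0007,0.0007,-0.0003],"spin":0},{"offset":[0.0007,0.0007,-0.0003],"spin":0},{"offset":[0.0007,0.0007,-0.0003],"spin":0}]'|tail -2; python3 f.py 0.806
```

```text
wrist_force: [-3.0, 2.4, 5.5]
finger_gap: 27.8
along [-0.2 -0.9 -0.1] mean -0.39 perp 3.02 z 5.6 [585.1  -21.82  15.62] 0.8069 23.85
```

```bash
python3 -m crank '[{"offset":[0.0001,0.0001,-0.0003],"spin":0},{"offset":[0.0002,0.0002,-0.0003],"spin":0},{"offset":[0.0003,0.0003,-0.0003],"spin":0},{"offset":[0.0004,0.0004,-0.0003],"spin":0},{"offset":[0.0005,0.0005,-0.0003],"spin":0},{"offset":[0.0006,0.0006,-0.0003],"spin":0},{"offset":[0.0006,0.0006,-0.0003],"spin":0},{"offset":[0.0006,0.0006,-0.0003],"spin":0}]'|tail -2; python3 f.py 0.806
```

```text
wrist_force: [-2.4, 1.7, 5.8]
finger_gap: 28.1
along [-0.9 -0.6 -0. ] mean -0.51 perp 3.19 z 5.9 [586.07 -20.81  15.62] 0.8071 24.67
```

```bash
python3 -m crank '[{"offset":[0.0001,0.0001,-0.0002],"spin":0},{"offset":[0.0001,0.0002,-0.0002],"spin":0},{"offset":[0.0001,0.0003,-0.0002],"spin":0},{"offset":[0.0002,0.0005,-0.0002],"spin":0},{"offset":[0.0003,0.0006,-0.0002],"spin":0},{"offset":[0.0003,0.0006,-0.0002],"spin":0},{"offset":[0.0003,0.0006,-0.0002],"spin":0},{"offset":[0.0003,0.0006,-0.0002],"spin":0}]'|tail -2; python3 f.py 0.806
```

```text
wrist_force: [-3.8, -0.6, 6.4]
finger_gap: 27.9
along [-3.8 -3.1 -4.1] mean -3.67 perp 1.78 z 5.9 [586.51 -20.35  15.63] 0.8072 25.48
```

```bash
python3 -m crank '[{"offset":[0.0001,0.0001,-0.0002],"spin":0},{"offset":[0.0002,0.0002,-0.0002],"spin":0},{"offset":[0.0003,0.0003,-0.0002],"spin":0},{"offset":[0.0004,0.0004,-0.0002],"spin":0},{"offset":[0.0004,0.0004,-0.0002],"spin":0},{"offset":[0.0004,0.0004,-0.0002],"spin":0},{"offset":[0.0004,0.0004,-0.0002],"spin":0},{"offset":[0.0004,0.0004,-0.0002],"spin":0}]'|tail -2; python3 f.py 0.806
```

```text
wrist_force: [-6.6, -2.5, 8.5]
finger_gap: 27.9
along [-6.4 -7.5 -7.3] mean -7.05 perp 3.27 z 8.5 [586.65 -20.21  15.62] 0.8072 26.3
```

```bash
python3 -m crank '[{"offset":[0.0001,0.0004,-0.0001],"spin":0},{"offset":[0.0001,0.0004,-0.0001],"spin":0},{"offset":[0.0001,0.0004,-0.0001],"spin":0},{"offset":[0.0001,0.0004,-0.0001],"spin":0},{"offset":[0.0001,0.0004,-0.0001],"spin":0},{"offset":[0.0001,0.0004,-0.0001],"spin":0},{"offset":[0.0001,0.0004,-0.0001],"spin":0},{"offset":[0.0001,0.0004,-0.0001],"spin":0}]'|tail -2; python3 f.py 0.806
python3 - <<'E'
from h import *
s=cam('side'); u,v=proj(s,[[560,-40,40]])[0].astype(int)
cv2.imwrite('pics/g7.png',cv2.resize(s['pixels'][v-75:v+75,u-95:u+95,::-1],(760,600),interpolation=cv2.INTER_CUBIC))
E
```

```text
wrist_force: [-5.8, -4.2, 6.8]
finger_gap: 27.8
along [-5.8 -6.7 -5.9] mean -6.15 perp 1.71 z 5.9 [586.6  -20.17  15.61] 0.8073 27.12
```

View pics/g7.png

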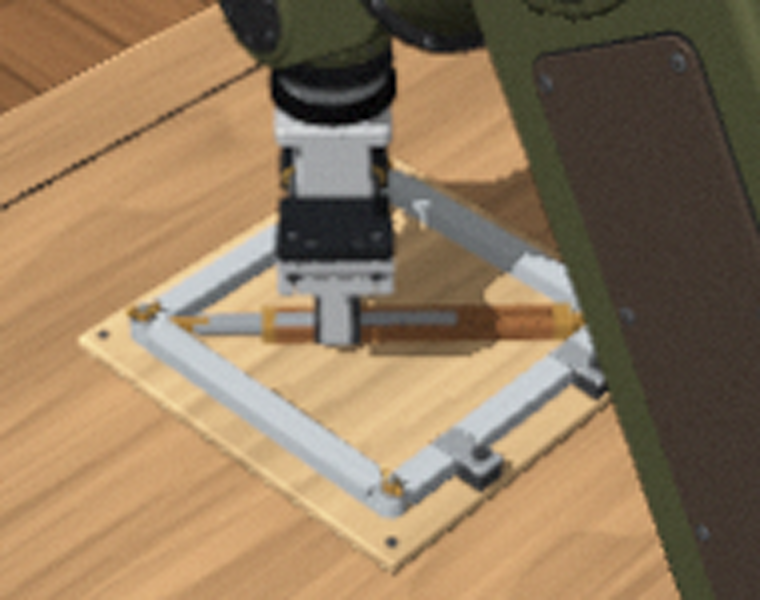

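The sliding nose is in the far-left corner (175,320) and the heel at the near-right corner. Reading 2 was held for more than 1 s at 6–7 N. The two readings agree to about 1 mm, so no pushing looks needed. Withdrawing and laying the rule back on the desk.

```bash
python3 -m crank '[{"offset":[-0.001,-0.001,0],"spin":0},{"offset":[-0.0029,-0.003,0],"spin":0},{"offset":[-0.0058,-0.006,0],"spin":0},{"offset":[-0.0092,-0.0095,0],"spin":0},{"offset":[-0.0125,-0.013,0],"spin":0},{"offset":[-0.0154,-0.016,0],"spin":0},{"offset":[-0.017,-0.0177,0],"spin":0},{"offset":[-0.017,-0.0177,0],"spin":0}]'|head -2
python3 -m crank '[{"offset":[0.003,0.003,0.001],"spin":0},{"offset":[0.003,0.003,0.005],"spin":0},{"offset":[0.003,0.003,0.012],"spin":0},{"offset":[0.003,0.003,0.022],"spin":0},{"offset":[0.003,0.003,0.034],"spin":0},{"offset":[0.003,0.003,0.046],"spin":0},{"offset":[0.003,0.003,0.055],"spin":0},{"offset":[0.003,0.003,0.055],"spin":0}]'|head -2
python3 -m crank '[{"offset":[0,0.008,0],"spin":-1},{"offset":[-0.004,0.025,0],"spin":-5},{"offset":[-0.008,0.05,0],"spin":-10},{"offset":[-0.012,0.08,0],"spin":-15},{"offset":[-0.016,0.11,0],"spin":-20},{"offset":[-0.02,0.14,0],"spin":-25},{"offset":[-0.025,0.165,0],"spin":-29},{"offset":[-0.03,0.18,0],"spin":-32}]'
python3 -m crank '[{"offset":[0,0.01,0],"spin":-3},{"offset":[0,0.025,0],"spin":-6},{"offset":[0,0.04,0],"spin":-7},{"offset":[0,0.05,0],"spin":-7},{"offset":[0,0.05,0],"spin":-7},{"offset":[0,0.05,0],"spin":-7},{"offset":[0,0.05,0],"spin":-7},{"offset":[0,0.05,0],"spin":-7}]'
```

```text
clock: 27.83
eef_pos: [569.2, -38.3, 15.7]
clock: 28.5
eef_pos: [573.4, -35.5, 73.4]
clock: 29.17
eef_pos: [542.7, 146.9, 73.3]
eef_rot: [3.139, -0.004, 0.246]
wrist_force: [0.5, 0.4, -2.8]
finger_gap: 27.7
clock: 29.83
eef_pos: [542.8, 196.1, 73.3]
eef_rot: [3.139, -0.004, 0.123]
wrist_force: [-0.3, -0.3, -2.0]
finger_gap: 27.9
```

Lower to about 4.2, then feel for the desk.

```bash
python3 -m crank '[{"offset":[0,0,-0.01],"spin":0},{"offset":[0,0,-0.024],"spin":0},{"offset":[0,0,-0.038],"spin":0},{"offset":[0,0,-0.052],"spin":0},{"offset":[0,0,-0.062],"spin":0},{"offset":[0,0,-0.067],"spin":0},{"offset":[0,0,-0.0685],"spin":0},{"offset":[0,0,-0.0685],"spin":0}]'
python3 -m crank '[{"offset":[0,0,-0.0004],"spin":0},{"offset":[0,0,-0.0008],"spin":0},{"offset":[0,0,-0.001],"spin":0},{"offset":[0,0,-0.001],"spin":0},{"offset":[0,0,-0.001],"spin":0},{"offset":[0,0,-0.001],"spin":0},{"offset":[0,0,-0.001],"spin":0},{"offset":[0,0,-0.001],"spin":0}]'
```

```text
clock: 30.5
eef_pos: [542.9, 195.9, 4.7]
eef_rot: [3.139, -0.004, 0.123]
wrist_force: [-0.3, 0.2, -2.0]
finger_gap: 28.0
clock: 31.17
eef_pos: [543.0, 196.0, 3.8]
eef_rot: [3.139, -0.004, 0.123]
wrist_force: [0.5, 0.9, -2.6]
finger_gap: 27.9
```

Within about 0.5 mm of the desk. Opening, then straight up and away to the robot's right so the top view is clear.

```bash
python3 -m crank '[{"offset":[0,0,-0.0004],"spin":0},{"offset":[0,0,-0.0004],"spin":0},{"offset":[0,0,-0.0004],"spin":0},{"offset":[0,0,-0.0004],"spin":0},{"offset":[0,0,0],"spin":0},{"offset":[0,0,0],"spin":0},{"offset":[0,0,0],"spin":0},{"offset":[0,0,0],"spin":0}]' 1|tail -2
python3 -m crank '[{"offset":[0,0,0.001],"spin":0},{"offset":[0,0,0.001],"spin":0},{"offset":[0,0,0.01],"spin":0},{"offset":[0,0,0.03],"spin":0},{"offset":[0,0,0.06],"spin":0},{"offset":[0,0,0.09],"spin":0},{"offset":[0,0,0.12],"spin":0},{"offset":[0,0,0.15],"spin":0}]'
python3 -m crank '[{"offset":[-0.01,-0.03,0.03],"spin":0},{"offset":[-0.02,-0.06,0.05],"spin":0},{"offset":[-0.035,-0.095,0.05],"spin":0},{"offset":[-0.05,-0.13,0.05],"spin":0},{"offset":[-0.07,-0.165,0.05],"spin":0},{"offset":[-0.09,-0.2,0.05],"spin":0},{"offset":[-0.11,-0.235,0.05],"spin":0},{"offset":[-0.13,-0.27,0.05],"spin":0}]'|head -2
python3 -m crank '[{"offset":[-0.015,-0.037,0],"spin":0},{"offset":[-0.03,-0.074,0],"spin":0},{"offset":[-0.045,-0.111,0],"spin":0},{"offset":[-0.06,-0.148,0],"spin":0},{"offset":[-0.075,-0.185,0],"spin":0},{"offset":[-0.09,-0.222,0],"spin":0},{"offset":[-0.105,-0.26,0],"spin":0},{"offset":[-0.12,-0.29,0],"spin":0}]'|head -2
```

```text
wrist_force: [0.6, 0.9, -0.1]
finger_gap: 77.7
clock: 32.5
eef_pos: [542.7, 195.9, 156.1]
eef_rot: [3.139, -0.004, 0.123]
wrist_force: [0.7, -0.4, -0.0]
finger_gap: 94.1
clock: 33.17
eef_pos: [411.4, -75.3, 206.8]
clock: 33.83
eef_pos: [290.0, -367.6, 207.6]
```

```bash
python3 -m crank '[{"offset":[-0.015,-0.035,0],"spin":0},{"offset":[-0.03,-0.07,0],"spin":0},{"offset":[-0.045,-0.105,0],"spin":0},{"offset":[-0.06,-0.14,0],"spin":0},{"offset":[-0.07,-0.16,0],"spin":0},{"offset":[-0.07,-0.16,0],"spin":0},{"offset":[-0.07,-0.16,0],"spin":0},{"offset":[-0.07,-0.16,0],"spin":0}]'|head -2
python3 - <<'E'
from h import *
p=cam('top','t9'); S=sat(p)
for thr in(60,70,80): print(framefit(p,S,thr).round(4))
# independent slopes per edge
for nm,rng,c0,c1,ris,pk in(('L',range(150,222),243,256,False,0),('R',range(150,222),345,360,True,-1)):
    P=[]
    for r in rng:
        c=cross(S[r,c0:c1],65,ris)
        if c: P.append(ray(p,(c0+c[pk],r),26)[0])
    P=np.array(P); print(nm,np.polyfit(P[:,0],P[:,1],1))
for nm,us,a,b in(('F',range(268,336),128,142),('N',list(range(263,271))+list(range(286,320))+list(range(334,341)),224,236)):
    P=[]
    for u in us:
        c=cross(S[a:b,u],65,False)
        if c: P.append(ray(p,(u,a+c[0]),26)[0])
    P=np.array(P); print(nm,np.polyfit(P[:,1],P[:,0],1))
for o in('jar','slide_box','spanner','rule'): print(o,[(np.round(d['location'],0).tolist(),round(d['conf'],2)) for d in manip.search_frame(p,o)][:2])
cv2.imwrite('pics/g9.png',cv2.resize(p['pixels'][:,:,::-1],(800,600),interpolation=cv2.INTER_CUBIC))
print(manip.read_state()['clock'])
E
```

```text
clock: 34.5
eef_pos: [220.2, -527.0, 207.9]
n [72 72 68 49] rms [0.49, 0.78, 0.51, 0.56] bias [0.44, -0.53, 0.05, -0.06]
[ 5.659064e+02 -4.099090e+01  2.110000e-02 -5.200000e-03]
n [72 72 68 49] rms [0.76, 1.05, 0.46, 0.51] bias [0.73, -0.9, 0.09, -0.15]
[ 5.663468e+02 -4.120240e+01  2.040000e-02 -3.200000e-03]
n [72 72 68 49] rms [1.06, 1.35, 0.47, 0.54] bias [1.04, -1.24, 0.13, -0.26]
[ 5.668216e+02 -4.140020e+01  1.990000e-02 -1.600000e-03]
L [1.31556264e-02 7.15883763e+01]
R [ 1.87314745e-02 -1.72892320e+02]
F [-2.77866007e-02  6.85070692e+02]
N [-1.19283219e-02  4.65525082e+02]
jar [([482.0, -322.0, 90.0], 0.83), ([664.0, 59.0, 26.0], 0.25)]
slide_box [([603.0, -357.0, 20.0], 0.87), ([570.0, -152.0, 29.0], 0.31)]
spanner [([320.0, -327.0, 8.0], 0.84)]
rule [([524.0, 192.0, 14.0], 0.94), ([530.0, 355.0, 9.0], 0.8)]
34.75
```

View pics/g9.png

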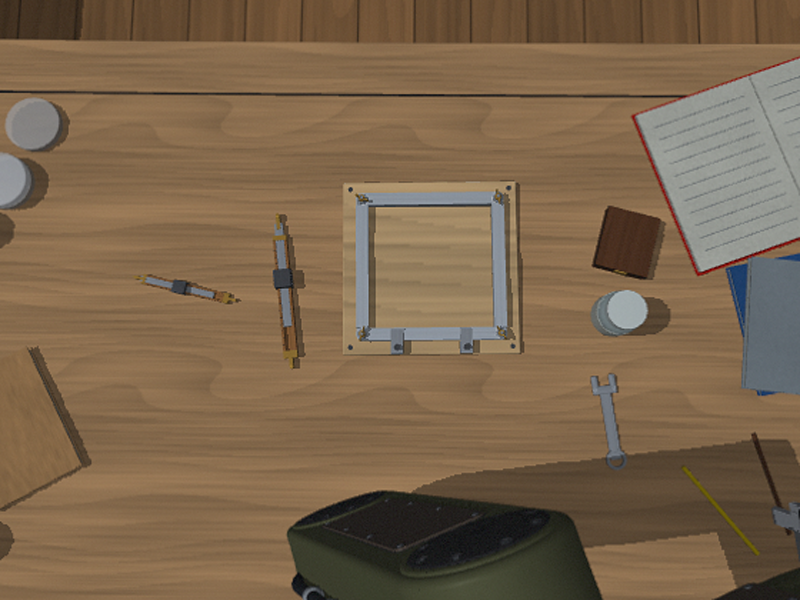

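The rule lies on the desk at (285,290), with the frame, jar, box and spanner where they were. The diagonals agree on two independent counts:

| Check | First minus second diagonal | Lean |
|---|---|---|
| Force-felt readings (arm kinematics) | about -1.3 mm | about +0.005 rad |
| Top camera | about +0.9 mm | about -0.003 rad |

Both are well inside 4 mm, so the frame stays as it is.

```bash
python3 -c "
from cell import manip
print(manip.sign_off(), manip.read_state()['clock'])"
```

```text
the job is handed in; nothing more can be done
the job is handed in; nothing more can be done
```

I took both diagonal readings, did not push the frame, and handed the job in at about 35 s of the 72 s allowed. The sign-off gave no verdict.

- **Readings:** First diagonal (near left to far right): slide held at 5–6 N for about 0.9 s, with almost no side force at the end. Second (near right to far left): held at 6–7 N for over 1 s, with about 2–3 N of side force remaining. A side view showed the sliding nose in its corner on the second. On the first the arm hid the far corner, so that seating rests on force and position only.
- **Square:** Worked out from the arm's positions, the first diagonal came out about 1.3 mm shorter than the second. The top camera put it about 0.9 mm longer. The two disagree in sign, but both are inside 4 mm (lean about 0.005 rad or less, limit 0.014), so the frame was left as found.
- **Weak point:** In the camera check, the slopes of the near and far bars differed by 0.016 rad, so I relied on their average. That leaves roughly 0.005 rad of uncertainty in the lean.
- **Final state:** The last top view shows the rule on the desk left of the board, well clear of it. The fitted frame position is unchanged, the jar, box and spanner are within 4 mm of where they were (the detector's accuracy), and the gripper is open and away from everything.

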